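# Index the vial carousel to the probe and lock it

### The job

Turn the vial carousel by pushing its black crank knob round until the red-capped vial stands in front of the optical probe and a slot of the disc faces the locking bar; then push the bar by its yellow tab all the way home into the slot, so that the disc is locked. Work gently with the fingertips only: push, do not grip or lift anything, keep every vial standing in its cup, and leave the other things on the bench where they are.

Things in the scene. Friction and masses are not known exactly. Their poses are not given: they have to be found in the camera images.
- carousel_base: fixed dark base of the vial carousel. Origin on the bench, at the disc's vertical axis. Its +x points from the axis to the optical probe (aluminium block with black barrel, 98 to 165 mm from the axis, 68 mm high); its -y points from the axis to the locking bar, which slides on this line through an aluminium guide (114 to 144 mm from the axis, 30 mm high). Carries the bar and the axle of the disc
- disc: the aluminium disc that carries the cups, crank and vials: 98 mm radius, upper face at z = 0.022; origin on the bench at its vertical axis (the base's origin), its x axis points to one of the cups. It turns either way (up to 3.1 rad from its start); friction 0.1 N m: it stays where it is left
- disc_hub (a point): top centre, z = 0.101, of the steel hub (30 mm diameter) on the disc's axis. Round it on the disc stand six black cups, centres 66 mm from the axis, at 0, 60, 120.. degrees of the disc, 37 mm outside and 30 mm inside diameter, rims at z = 0.044; a vial stands in four of them
- crank_knob (a point): top centre, z = 0.132, of the upright black rubber crank knob: a cylinder 19 mm in diameter, from z = 0.104 up, 42 mm from the disc's axis, on a steel arm (top at z = 0.0995) fixed to the disc at its 150 degree direction; it goes round above the vials (tops at z = 0.083). Pushed sideways, from either side, it turns the disc
- probe_spot (a point): the measuring spot in front of the probe's lens, 66 mm from the disc's axis along the base's +x, 50 mm above the bench; fixed
- bar (a joint): how far the steel locking bar (10 x 8 mm, round nose) is pushed towards the disc, m: 0 drawn out (nose 6 mm clear of the rim), 0.028 home in a slot, against a rubber-buffered stop. Sliding friction 1.5 N, no spring
- bar_tip (a point): tip of the bar's nose, z = 0.017, 104 mm from the disc's axis when drawn out, 76 mm when home. Six slots in the disc's rim (13 mm wide, flared to 24 mm at the mouth, 24 mm deep) lie midway between the cups: when a cup is at the probe, a slot faces the bar. Within about 0.08 rad of that the nose enters and centres the disc; otherwise it stops on the rim after 6 mm
- tab_top (a point): top centre, z = 0.061, of the bar's yellow upright thumb tab (30 mm wide, 5 mm thick, from z = 0.013 up) at the bar's outer end, 184 mm from the disc's axis when drawn out and 156 mm when home; moves with the bar. Pushed on its outer face, towards the disc
- red_vial: red-capped screw-cap vial, 27 mm diameter, 58 mm tall (the cap is the top 16 mm), loose in one of the disc's cups; origin at the centre of its underside, z = 0.025 while it stands in the cup
- blue_vial: blue-capped screw-cap vial, 27 mm diameter, 58 mm tall (the cap is the top 16 mm), loose in one of the disc's cups; origin at the centre of its underside, z = 0.025 while it stands in the cup
- white_vial: white-capped screw-cap vial, 27 mm diameter, 58 mm tall (the cap is the top 16 mm), loose in one of the disc's cups; origin at the centre of its underside, z = 0.025 while it stands in the cup
- black_vial: black-capped screw-cap vial, 27 mm diameter, 58 mm tall (the cap is the top 16 mm), loose in one of the disc's cups; origin at the centre of its underside, z = 0.025 while it stands in the cup
- slide_case: closed blue slide case, 99 x 160 x 34 mm; a bystander, loose, origin at the centre of its underside
- reagent_bottle: brown reagent bottle with red cap, 60 mm across, 120 mm tall; a bystander, loose, origin at the centre of its underside
- tweezers: steel tweezers lying flat, 131 mm long; a bystander, loose, origin at the centre of its underside
- mug: white mug, 92 mm tall; a bystander, loose, origin at the centre of its underside
- mouse: black computer mouse, 113 x 60 x 38 mm; a bystander, loose, origin at the centre of its underside
- tape: roll of dark tape lying flat, 53 mm across, 19 mm high; a bystander, loose, origin at the centre of its underside
- marker: white and green marker pen lying flat, 135 mm long; a bystander, loose, origin at the centre of its underside
- stage_joystick: beige joystick box, 182 x 116 mm, stick top 104 mm high; a bystander, loose, origin at the centre of its underside

How it is judged (in metres and radians):
On the way, in this order (a step that is already met when the one before it is completed fails the run):
1. the red-capped vial is turned in front of the probe while the bar is still out (horizontal distance between red_vial and probe_spot below 0.0085 m and value of joint bar below 0.01 m), for 0.2 s.
2. the bar is pushed home into the slot (horizontal distance between red_vial and probe_spot below 0.006 m and value of joint bar above 0.024 m), for 0.2 s.
At the end, for the whole second after the job is handed in: The red-capped vial stands within 6 mm (horizontally) of the measuring spot, the bar is pushed in more than 24 of its 28 mm, the disc is at rest and all four vials stand upright in their cups (all of step 2 and angular speed of disc below 0.05 rad/s and height (world z) of each of red_vial, blue_vial, white_vial, black_vial below 0.032 m and angle between each of red_vial, blue_vial, white_vial, black_vial's own z axis and vertical below 0.25 rad); the robot touches nothing.
It fails at once if a vial is lifted (more than 10 mm) or tipped (height (world z) of any of red_vial, blue_vial, white_vial, black_vial above 0.035 m or angle between any of red_vial, blue_vial, white_vial, black_vial's own z axis and vertical above 0.35 rad).
It fails at once if the fingers press on or grip the disc and its crank with more than 30 N, or the bar and the base with more than 35 N (contact force between the fingers and disc above 30 N or contact force between the fingers and carousel_base above 35 N).
It fails at once if the fingers press or grip a vial with more than 15 N (contact force between the fingers and red_vial above 15 N or contact force between the fingers and blue_vial above 15 N or contact force between the fingers and white_vial above 15 N or contact force between the fingers and black_vial above 15 N).
It fails at once if another thing on the bench is moved by more than 15 mm (distance of any of slide_case, reagent_bottle, tweezers, mug, mouse, tape, marker, stage_joystick from where it was at the start of the episode above 0.015 m).
It also fails if it takes over 45 s, if anything falls off the work surface, if the arm or the gripper's body presses on something with over 40 N, if the wrist force passes 120 N, or if a joint passes its speed limit or range.

### The arm

A 6-joint arm with a two-finger parallel gripper is mounted at the origin on a cart in front of the work surface, level with it; the furniture and walls round the work are solid. World frame = base frame: x ahead of the robot, y to its left, z up, the work surface at z = 0. Lengths are in mm, angles in rad, forces in N, time in s.
With the tool pointing down it reaches from about 350 to 975 mm from the base axis. Payload 17.4 kg.
Tool frame: the origin (TCP) lies between the finger pads; the fingertips stand 8 mm ahead of it and the grasp point (between the pads) lies 11 mm behind it; z points along the fingers, y is the line along which they close (so a half turn about z gives the same grasp; the last joint's range is limited). The gripper opens to 85 mm and grips with 20 to 120 N. Pads are 22 mm wide; open, the fingers measure 114 mm over their backs; the gripper's body (76 mm by 85 mm) begins 54 mm behind the grasp point. The pads swing forward as they close: fully open they stand 13 mm farther back than shut.
Start: joints at [1.105, 0.116, 1.442, -0, 1.584, -0.038], TCP at [280.046, 614.172, 239.303] pointing down, gripper open.
Joint ranges: [-2.83, 2.83], [-0.83, 2.19], [0.07, 2.5], [-1.14, 4.28], [0.01, 3], [-2.97, 2.97]. Speed limits (rad/s): [1.89, 1.89, 2.22, 3.14, 3.14, 3.14].

### API

Orientations are given as [roll, pitch, yaw] about the fixed x, y, z axes, in that order (R = Rz(yaw) Ry(pitch) Rx(roll)).
In Python, from cell import arm gives the robot as it stands.
- The arm moves only by the shell command python3 jog.py FILE [FORCE], which reads ROWS from the file FILE. ROWS is one flat JSON list of numbers that holds 1 to 5 rows one after another, with no inner brackets; each row has 5 numbers: the finger opening in mm, then dx, dy, dz in normalised numbers (1 is 800 mm), then a turn about the tool's z in parts of the range, where 1.0 means 90 degrees; each row is the pose to reach, as a shift and turn from the pose commanded when the command began, along the tool's axes at that moment; what a row does not reach only later rows make up. A row lasts 1/10 s, in which the tool goes at most 50 mm and 0.15 rad, less where a joint would pass 70% of its speed; a pose out of reach is approached as far as the arm can. The fingers move at their own pace and stop on an object; FORCE is the grip in N (left out, the last holds). Time passes only in rows, so rows that do not move let the fingers close. It prints the time, the measured TCP pose, the force, the opening and the grip force at its end. No shift or turn number may pass 1 either way. Input that does not fit is refused with a message, and nothing moves.
- arm.get_obs(): the state, without advancing time (a new reading comes with each control period).
- arm.snapshot(name): name is "scene" or "top" or "wrist"; returns a dict with "pixels" (480x640x3 uint8, red, green, blue), "fov_y" (degrees; the focal length in pixels is half the picture's height over the tangent of half this angle, whatever the lens; pixels are square), "cx", "cy" (the principal point, pixels), "D" ([k1, k2, p1, p2, k3] as OpenCV has them; the pictures are not rectified), "origin" and "rotation" of the camera in the world; the wrist camera has in their place "tool_from_camera" (4x4, takes a point from camera to tool coordinates, whose origin is the TCP and whose axes are the flange's). Camera axes: x right, y down, z forward; pixel columns grow to the right and rows downward; lengths in mm; the calibration is good to about 2 mm. A picture is of the moment at which its call begins: read the wrist's pose just before it. There is no depth.
- arm.close_job(): hands the job in; it is judged then, once.
The state is a dict: "clock": time; "q": joint angles; "joint_vel": joint speeds; "tau": joint torques, N m; "tcp_pos": TCP position; "tcp_rot": TCP orientation; "force": force on the tool from outside, world axes, zero at the start; "ft_torque": the same for the moment, N m; "gripper_width": finger opening in mm; "gripper_force": force on a finger pad.
Only numpy, scipy, OpenCV 4.12 (cv2) and the standard library are available. Lean on these libraries where they do the work, as an engineer would, in place of code of your own. Each camera call takes 0.05 s, during which the arm holds its last target. There are 200 camera calls.

## Working session

There is one attempt and no reset: what is moved stays moved. The work goes in short steps, Python scripts to look and compute and a shell command to move; the robot and the scene stay as the last step left them, time stands still between calls to the robot, and variables do not carry over. Pictures are saved under pics/ and viewed, at most 12 in all, crops included, and the job is handed in when it is done.

```bash
ls; mkdir -p pics; cat > h.py <<'E'
import numpy as np, cv2
from cell import arm
def cam(s):
    f=240/np.tan(np.radians(s["fov_y"])/2)
    return np.array([[f,0,s["cx"]],[0,f,s["cy"]],[0,0,1]]),np.array(s["D"],float)
def pose(s,obs=None):
    if "origin" in s: return np.array(s["origin"],float),np.array(s["rotation"],float)
    from scipy.spatial.transform import Rotation as R
    T=np.array(s["tool_from_camera"]); r=R.from_euler('xyz',obs["tcp_rot"]).as_matrix()
    return np.array(obs["tcp_pos"])+r@T[:3,3], r@T[:3,:3]
def ray(s,uv,obs=None):
    K,D=cam(s);o,R=pose(s,obs)
    p=cv2.undistortPoints(np.array([[uv]],float),K,D)[0,0]
    d=R@np.array([p[0],p[1],1]); return o,d/np.linalg.norm(d)
def onz(s,uv,z,obs=None):
    o,d=ray(s,uv,obs); return o+d*(z-o[2])/d[2]
def tri(a,b):
    (o1,d1),(o2,d2)=a,b
    A=np.c_[d1,-d2]; t=np.linalg.lstsq(A,o2-o1,rcond=None)[0]
    p,q=o1+t[0]*d1,o2+t[1]*d2
    return (p+q)/2,np.linalg.norm(p-q)
def proj(s,P,obs=None):
    K,D=cam(s);o,R=pose(s,obs)
    rv=cv2.Rodrigues(R.T)[0]; return cv2.projectPoints(np.array(P,float).reshape(-1,1,3),rv,-R.T@o,K,D)[0][:,0]
def save(s,n): cv2.imwrite("pics/"+n+".png",s["pixels"][:,:,::-1])
E
python3 - <<'E'
from h import *
import pickle
o=arm.get_obs();print(o)
d={}
for n in ("top","scene"):
    s=arm.snapshot(n);save(s,n+"0");d[n]=s
    print(n,s["fov_y"],s["origin"],s["D"])
pickle.dump((o,d),open("s0.pkl","wb"))
E
```

```text
cell.py
jog.py
pics
{'clock': 0.0, 'q': array([ 1.10520463e+00,  1.16476689e-01,  1.44228292e+00,  7.86229104e-06,
        1.58401973e+00, -3.77896122e-02]), 'joint_vel': array([-0.00071704,  0.00107857, -0.00019139,  0.00200293,  0.00077077,
       -0.0023001 ]), 'tau': array([-2.38199478e-03, -7.31975627e+01, -6.32484841e+01, -2.87308476e-04,
        5.84695983e-03,  2.61268315e-05]), 'tcp_pos': array([279.9511235 , 613.99546922, 238.55748213]), 'tcp_rot': array([-3.14040711e+00, -5.26897105e-05,  2.71379064e+00]), 'force': array([-1.28648963,  0.19131324,  0.1422771 ]), 'ft_torque': array([ 0.01991716, -0.03222897, -0.03507916]), 'gripper_force': 0.0, 'gripper_width': 85.10225493466078}
top 43.1194552757431 [-181.97576656 -178.7263614  1976.28365062] [-0.03689173  0.          0.          0.          0.        ]
scene 47.85753657879314 [ -208.07142211 -1015.56686777  1077.14314664] [-0.0628744  0.         0.         0.         0.       ]
```

View pics/top0.png

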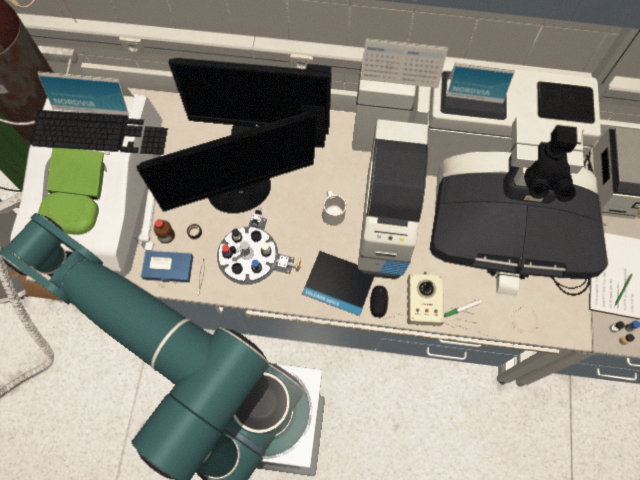

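View pics/scene0.png

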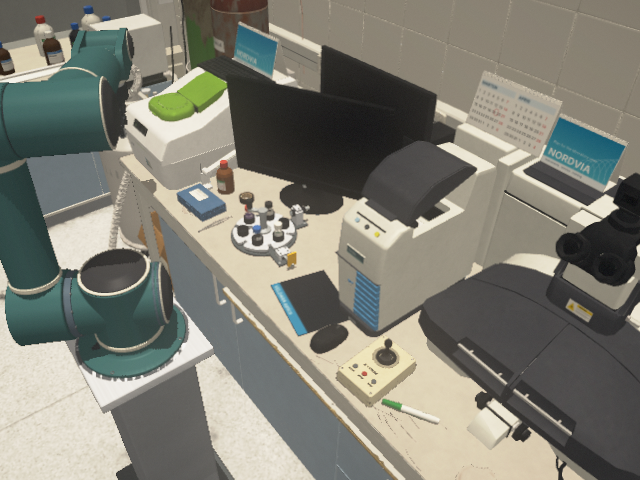

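The top view shows the disc at about (247,252), the probe at (258,217), the tab at (295,264) and the red cap at (226,250). The scene view has the carousel at (265,232) and the tab at (291,258). Next I'll zoom into both.

```bash
python3 - <<'E'
from h import *
import pickle
o,d=pickle.load(open("s0.pkl","rb"))
t,s=d["top"],d["scene"]
A=cv2.resize(t["pixels"][200:295,205:310],None,fx=5,fy=5,interpolation=cv2.INTER_CUBIC)
B=cv2.resize(s["pixels"][190:275,220:310],None,fx=5,fy=5,interpolation=cv2.INTER_CUBIC)
c=np.zeros((475,525+450-175,3),np.uint8)
A=cv2.resize(A,None,fx=.8,fy=.8);B=cv2.resize(B,None,fx=.8,fy=.8)
c=np.zeros((380,800,3),np.uint8);c[:A.shape[0],:A.shape[1]]=A;c[:B.shape[0],425:425+B.shape[1]]=B
cv2.imwrite("pics/crop0.png",c[:,:,::-1])
print(onz(t,(247,254),22),onz(t,(295,264),61),onz(t,(258,215),68))
print(onz(s,(265,235),22),onz(s,(291,256),61))
E
```

```text
Traceback (most recent call last):
  File "h.py", line 16, in onz
    o,d=ray(s,uv,obs); return o+d*(z-o[2])/d[2]
                                           ~^^^
IndexError: invalid index to scalar variable.
```

View pics/crop0.png

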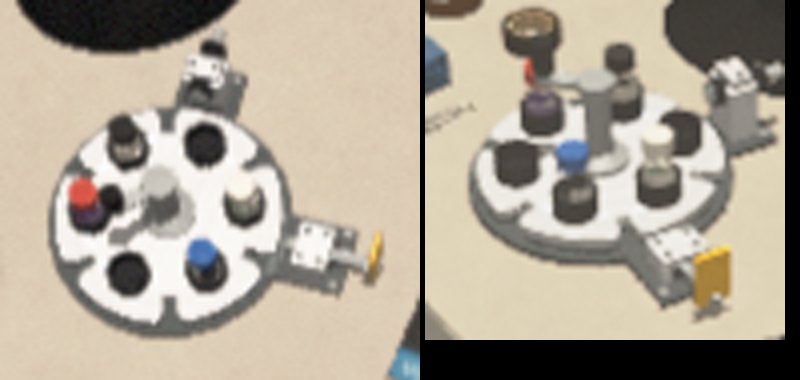

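The crop shows red at crop pixel (83,190), the hub top at (160,183), the knob at (112,198), the tab at (376,257) and the probe to the upper right. The rotation isn't a 3x3 matrix, so my helper needs fixing.

```bash
python3 - <<'E'
import re
t=open("h.py").read()
t=t.replace('np.array(s["origin"],float),np.array(s["rotation"],float)','np.array(s["origin"],float),Rm(s["rotation"])')
t=t.replace("def cam","""from scipy.spatial.transform import Rotation as Ro
def Rm(r):
    r=np.array(r,float)
    return Ro.from_euler('xyz',r).as_matrix() if r.shape==(3,) else r.reshape(3,3)
def cam""",1)
open("h.py","w").write(t)
E
python3 - <<'E'
from h import *
import pickle
o,d=pickle.load(open("s0.pkl","rb"))
t,s=d["top"],d["scene"]
print(t["rotation"])
T=lambda x,y:(205+x/4-.4,200+y/4-.4); S=lambda x,y:(220+(x-425)/4-.4,190+y/4-.4)
pts=dict(hub=(T(160,180),S(598,80),101),knob=(T(112,197),S(543,45),132),tab=(T(377,243),S(713,250),61),red=(T(82,188),S(531,72),83),blue=(T(202,250),S(573,153),83),white=(T(241,187),S(657,140),83),black=(T(122,128),S(619,55),83))
R={}
for k,(a,b,z) in pts.items():
    p,e=tri(ray(t,a),ray(s,b)); print(k,p.round(1),'gap',e.round(1),'top@z',onz(t,a,z).round(1),'scene@z',onz(s,b,z).round(1))
# blobs by color in top
hsv=cv2.cvtColor(t["pixels"],cv2.COLOR_RGB2HSV)
E
```

```text
[-2.75304315e+00 -8.99183322e-04 -1.44136790e+00]
hub [505.3 145.2 101.6] gap 0.9 top@z [505.1 145.4 101. ] scene@z [506.2 145.9 101. ]
knob [476.4 176.6 128.5] gap 2.2 top@z [474.1 176.2 132. ] scene@z [475.1 172.2 132. ]
tab [484.5 -37.2  65.4] gap 3.0 top@z [487.6 -37.3  61. ] scene@z [485.9 -32.9  61. ]
red [492.5 214.3  77.8] gap 10.8 top@z [496.2 211.9  83. ] scene@z [483.  207.8  83. ]
blue [455.7 104.2  79.4] gap 1.3 top@z [455.1 103.5  83. ] scene@z [452.6 100.1  83. ]
white [515.9  81.1  78.2] gap 0.2 top@z [514.2  80.4  83. ] scene@z [512.4  75.8  83. ]
black [554.3 189.1  80.4] gap 1.1 top@z [553.8 188.5  83. ] scene@z [551.7 185.9  83. ]
```

```bash
cat >> h.py <<'E'
def shift(P,x_deg=None,obs=None):
    "shift in tool axes from measured pose to world P, and turn so tool x points along x_deg"
    obs=obs or arm.get_obs(); r=Ro.from_euler('xyz',obs["tcp_rot"]).as_matrix()
    v=r.T@(np.array(P)-obs["tcp_pos"])
    if x_deg is None: return v.round(1)
    a=np.degrees(np.arctan2(r[1,0],r[0,0])); t=-np.radians((x_deg-a+180)%360-180)
    return v.round(1),round(t,3)
E
python3 - <<'E'
from h import *
import pickle
o,d=pickle.load(open("s0.pkl","rb"))
t,s=d["top"],d["scene"]
print('monitor low-left',tri(ray(t,(152,207)),ray(s,(236,160))),'mug',onz(t,(334,215),0),'bottle',onz(t,(163,238),0))
w=arm.snapshot("wrist");print(np.round(w["tool_from_camera"],3),w["fov_y"])
print(shift([440,165,240],219))
E
```

```text
monitor low-left (array([613.21453923, 490.56541888,  74.82200045]), np.float64(5.954084433311554)) mug [ 694.48791192 -132.99397218    0.        ] bottle [ 5.29338795e+02  4.51543239e+02 -2.27373675e-13]
[[-1.00000e-03 -9.61000e-01 -2.77000e-01  7.04950e+01]
 [ 1.00000e+00 -1.00000e-03  1.00000e-03  8.06000e-01]
 [-1.00000e-03 -2.77000e-01  9.61000e-01 -1.34979e+02]
 [ 0.00000e+00  0.00000e+00  0.00000e+00  1.00000e+00]] 64.00963648304196
(array([-331.9, -342.2,   -1. ]), np.float64(-1.109))
```

The manual's scale: shifts go in shares of 800 mm and turns go in shares of 90 degrees. Converting my numbers, -171 mm / 800 = -0.2138, -166 mm / 800 = -0.2075, -0.55 rad / 1.5708 = -0.3501.

```bash
echo '[14, -0.0413, -0.0425, 0, -0.07, 14, -0.0825, -0.085, 0, -0.1401, 14, -0.125, -0.1275, 0, -0.2101, 14, -0.1663, -0.1713, 0, -0.2801, 14, -0.2075, -0.2138, 0, -0.3501]' > next.json && python3 jog.py next.json && echo '[14, -0.0063, -0.0638, 0, -0.07, 14, -0.0125, -0.1263, 0, -0.1401, 14, -0.0188, -0.1888, 0, -0.2101, 14, -0.0213, -0.215, 0, -0.2801, 14, -0.0213, -0.215, 0, -0.3501]' > next.json && python3 jog.py next.json; python3 - <<'E'
from h import *
print(shift([440,165,240],219))
E
```

```text
clock: 0.65
tcp_pos: [360.3, 387.9, 239.1]
tcp_rot: [-3.141, -0.0, -3.014]
force: [1.5, -0.2, 0.4]
gripper_width: 14.6
gripper_force: 0.0
clock: 1.15
tcp_pos: [398.5, 218.5, 239.5]
tcp_rot: [-3.141, 0.001, -2.468]
force: [-0.2, -0.0, 0.6]
gripper_width: 13.7
gripper_force: 0.0
(array([  0.9, -67.7,  -0.5]), np.float64(-0.007))
```

In the tool's units: -67 mm / 800 = -0.0838, -34 mm / 800 = -0.0425.

```bash
echo '[14, 0, -0.0425, 0, 0, 14, 0, -0.0838, 0, 0, 14, 0, -0.0838, 0, 0, 14, 0, -0.0838, 0, 0]' > next.json && python3 jog.py next.json ; python3 - <<'E'
from h import *
import pickle
o=arm.get_obs(); w=arm.snapshot("wrist"); save(w,"w1"); pickle.dump((o,w),open("w1.pkl","wb"))
print(o["tcp_pos"],o["tcp_rot"])
P=dict(hub=(505,145,101),knob=(477,178,132),red=(496,211,83),tab=(486,-37,61))
for k,v in P.items(): print(k,proj(w,v,o).round(0))
E
```

```text
clock: 1.55
tcp_pos: [439.8, 168.3, 239.1]
tcp_rot: [3.141, -0.0, -2.471]
force: [-0.8, 0.0, -0.5]
gripper_width: 14.0
gripper_force: 0.0
[439.78312452 168.27736443 239.067932  ] [ 3.14122174e+00 -4.50091382e-04 -2.47091397e+00]
hub [[237. 273.]]
knob [[291. 288.]]
red [[313. 304.]]
tab [[65. 97.]]
```

View pics/w1.png

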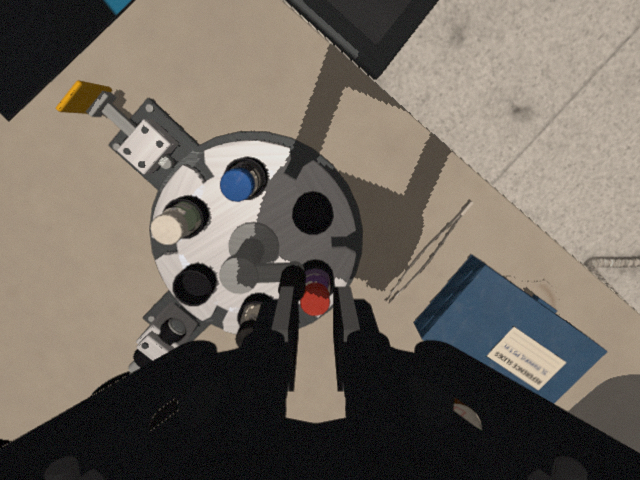

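The wrist view has the hub top at about (241,272), the knob top at (292,274) by the left fingertip, the red cap at (315,299), the tab top at (67,95) and the white cap at (166,230). All are within a few pixels of prediction.

```bash
python3 - <<'E'
from h import *
import pickle
o,w=pickle.load(open("w1.pkl","rb")); d=pickle.load(open("s0.pkl","rb"))[1]; t,s=d["top"],d["scene"]
T=lambda x,y:(205+x/4-.4,200+y/4-.4)
Q=dict(hub=((241,272),101,T(160,180)),knob=((292,274),132,T(112,197)),red=((315,299),83,T(82,188)),white=((166,230),83,T(241,187)),blue=((237,184),83,T(202,250)),tab=((67,95),61,T(377,243)))
for k,(uv,z,tt) in Q.items():
    p,e=tri(ray(w,uv,o),ray(t,tt)); print(k,onz(w,uv,z,o).round(1),'tri',p.round(1),e.round(1))
g=cv2.cvtColor(w["pixels"],cv2.COLOR_RGB2GRAY)[250:320,220:340]
c=cv2.resize(w["pixels"][245:320,210:340],None,fx=6,fy=6,interpolation=cv2.INTER_CUBIC).astype(float)
cv2.imwrite("pics/w1c.png",(255*(c/255)**.45).astype(np.uint8)[:,:,::-1])
E
```

```text
hub [502.1 146.7 101. ] tri [512.8 149.   77.9] 1.6
knob [468.7 172.1 132. ] tri [287.9  73.5 654.8] 4.1
red [491.4 209.8  83. ] tri [503.  217.3  57.4] 4.3
white [517.5  82.   83. ] tri [516.8  81.3  80.7] 3.3
blue [453.6 104.6  83. ] tri [454.9 104.1  80.9] 1.8
tab [483.6 -36.3  61. ] tri [485.9 -37.2  60. ] 3.9
```

View pics/w1c.png

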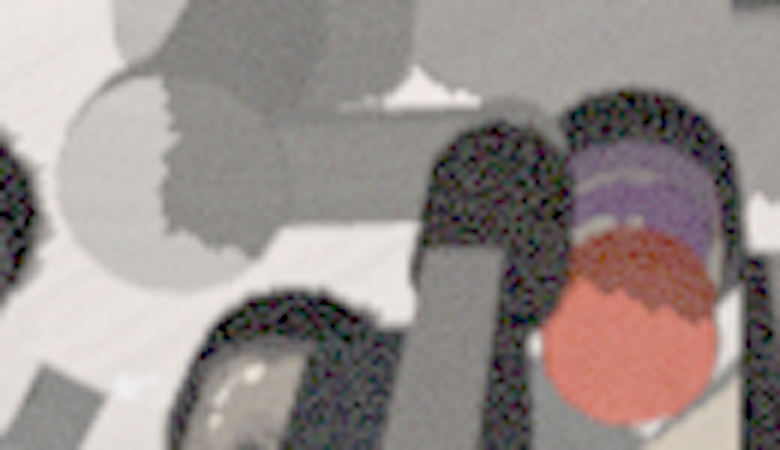

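The knob top is near (293,285) and the red cap at (315,300). That puts the axis at about (504.5,145.5), bar direction 264°, red at 99.6° and the knob at 129.6°. Red must turn −105.6° (clockwise). I'll come down behind the knob now.

```bash
python3 - <<'E'
from h import *
print(shift([451.5,156.2,117],219.6))
E
```

```text
(array([ -1.6, -17.4, 122.1]), np.float64(-0.019))
```

In the tool's units: 122 mm / 800 = 0.1525, 105 mm / 800 = 0.1313, -0.02 rad / 1.5708 = -0.0127.

```bash
echo '[14, -0.002, -0.0218, 0.0375, -0.0127, 14, -0.002, -0.0218, 0.0875, -0.0127, 14, -0.002, -0.0218, 0.1313, -0.0127, 14, -0.002, -0.0218, 0.1525, -0.0127, 14, -0.002, -0.0218, 0.1525, -0.0127]' > next.json && python3 jog.py next.json ; python3 - <<'E'
from h import *
print(arm.get_obs()["force"],shift([477.7+17.4*np.cos(np.radians(219.6)),177.9+17.4*np.sin(np.radians(219.6)),117],219.6))
E
```

```text
clock: 2.1
tcp_pos: [450.2, 156.5, 114.9]
tcp_rot: [3.14, -0.004, -2.448]
force: [-0.3, -0.0, 0.3]
gripper_width: 13.8
gripper_force: 0.0
[-0.27899231 -0.04193327  0.3408815 ] (array([-17.4,  -1.1,  -2.2]), np.float64(0.002))
```

In the tool's units: -17.5 mm / 800 = -0.0219, -16 mm / 800 = -0.02.

```bash
echo '[14, -0.0075, -0.0013, -0.0013, 0, 14, -0.0125, -0.0013, -0.0013, 0, 14, -0.0163, -0.0013, -0.0013, 0, 14, -0.02, -0.0013, -0.0013, 0, 14, -0.0219, -0.0013, -0.0013, 0]' > next.json && python3 jog.py next.json; python3 - <<'E'
from h import *
print(arm.get_obs()["force"],shift([477.7+17.4*np.cos(np.radians(219.6)),177.9+17.4*np.sin(np.radians(219.6)),117],219.6))
s=arm.snapshot("top");save(s,"t2")
c=cv2.resize(s["pixels"][200:295,205:310],None,fx=5,fy=5,interpolation=cv2.INTER_CUBIC);cv2.imwrite("pics/t2c.png",c[:,:,::-1])
E
```

```text
clock: 2.6
tcp_pos: [466.1, 166.7, 118.7]
tcp_rot: [3.141, 0.0, -2.449]
force: [-3.1, -0.6, 0.9]
gripper_width: 14.2
gripper_force: 1.6
[-3.0921019  -0.61051173  0.85469805] (array([1.3, 1.2, 1.7]), np.float64(0.001))
```

View pics/t2c.png

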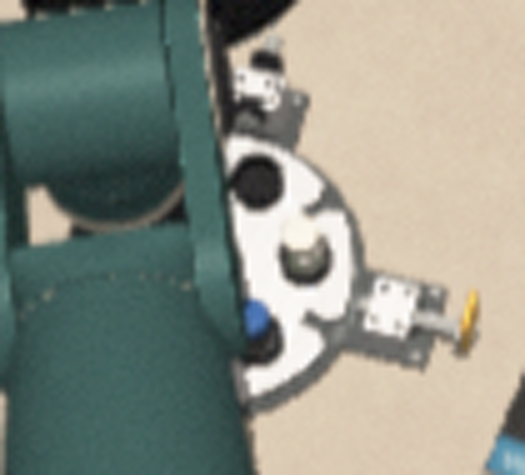

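The arm hides most of the disc in the top view; the white cap sits at crop (302,235), still unturned, and contact with the knob has just been felt (3 N). Now I start the arc.

In the tool's units: -17.7 mm / 800 = -0.0221, -14.1 mm / 800 = -0.0176, 0.4 rad / 1.5708 = 0.2546.

```bash
echo '[14, -0.0043, 0.0016, 0, 0.0509, 14, -0.0086, 0.0028, 0, 0.1019, 14, -0.0131, 0.0036, 0, 0.1528, 14, -0.0176, 0.0041, 0, 0.2037, 14, -0.0221, 0.0044, 0, 0.2546]' > next.json && python3 jog.py next.json; python3 - <<'E'
from h import *
o=arm.get_obs();k=np.array(o["tcp_pos"])[:2]-17.4*np.array([np.cos(o["tcp_rot"][2]),np.sin(o["tcp_rot"][2])])-[504.5,145.5]
print(np.hypot(*k),np.degrees(np.arctan2(k[1],k[0])),np.degrees(o["tcp_rot"][2])%360-90,o["force"])
w=arm.snapshot("wrist");save(w,"w2")
E
```

```text
clock: 3.15
tcp_pos: [477.2, 180.5, 118.3]
tcp_rot: [3.141, -0.001, -2.853]
force: [-3.2, 0.2, 0.7]
gripper_width: 13.7
gripper_force: 1.2
41.382780653699825 104.91546904930645 106.55278307558774 [-3.18580267  0.18600091  0.74517806]
```

View pics/w2.png

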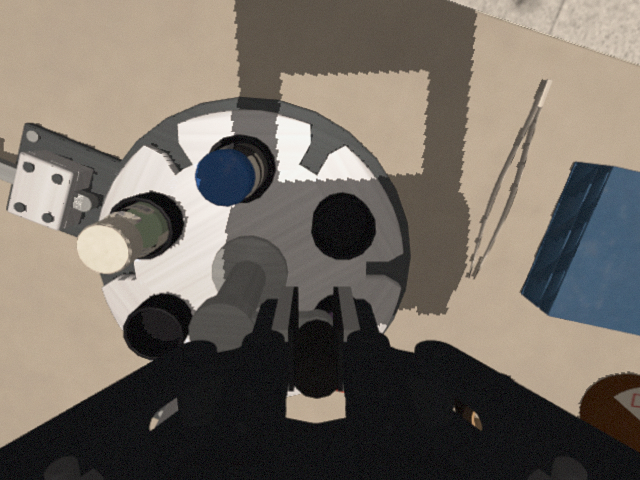

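The wrist view has the knob seated between the fingertips at (317,355), with the disc turning along. I'll continue the arc.

In the tool's units: -17.7 mm / 800 = -0.0221, -14.1 mm / 800 = -0.0176, 0.4 rad / 1.5708 = 0.2546.

```bash
echo '[14, -0.0043, 0.0016, 0, 0.0509, 14, -0.0086, 0.0028, 0, 0.1019, 14, -0.0131, 0.0036, 0, 0.1528, 14, -0.0176, 0.0041, 0, 0.2037, 14, -0.0221, 0.0044, 0, 0.2546]' > next.json && python3 jog.py next.json; echo '[14, -0.0043, 0.0016, 0, 0.0509, 14, -0.0086, 0.0028, 0, 0.1019, 14, -0.0131, 0.0036, 0, 0.1528, 14, -0.0176, 0.0041, 0, 0.2037, 14, -0.0221, 0.0044, 0, 0.2546]' > next.json && python3 jog.py next.json;cat >> h.py <<'E'
def kn():
    o=arm.get_obs();k=np.array(o["tcp_pos"])[:2]-17.4*np.array([np.cos(o["tcp_rot"][2]),np.sin(o["tcp_rot"][2])])-[504.5,145.5]
    print(np.hypot(*k),np.degrees(np.arctan2(k[1],k[0])),np.degrees(o["tcp_rot"][2])%360-90,o["force"])
E
python3 -c "
from h import *
kn()"
```

```text
clock: 3.7
tcp_pos: [493.2, 188.9, 118.3]
tcp_rot: [3.142, -0.0, 3.032]
force: [-2.5, 1.5, 0.1]
gripper_width: 14.2
gripper_force: 0.9
clock: 4.2
tcp_pos: [511.1, 190.5, 118.3]
tcp_rot: [-3.142, -0.0, 2.632]
force: [-2.7, 1.8, 0.4]
gripper_width: 13.8
gripper_force: 1.1
42.52648098681771 59.09768294465905 60.81831783267472 [-2.65044641  1.81600705  0.40447725]
```

In the tool's units: -17.7 mm / 800 = -0.0221, -14.1 mm / 800 = -0.0176, 0.4 rad / 1.5708 = 0.2546.

```bash
echo '[14, -0.0043, 0.0016, 0, 0.0509, 14, -0.0086, 0.0028, 0, 0.1019, 14, -0.0131, 0.0036, 0, 0.1528, 14, -0.0176, 0.0041, 0, 0.2037, 14, -0.0221, 0.0044, 0, 0.2546]' > next.json && python3 jog.py next.json; echo '[14, -0.0043, 0.0016, 0, 0.0509, 14, -0.0076, 0.0025, 0, 0.0891, 14, -0.0076, 0.0025, 0, 0.0891]' > next.json && python3 jog.py next.json;
python3 - <<'E'
from h import *
import pickle
kn()
o=arm.get_obs();w=arm.snapshot("wrist");save(w,"w3");t=arm.snapshot("top");s=arm.snapshot("scene");pickle.dump((o,w,t,s),open("p3.pkl","wb"))
B=cv2.resize(s["pixels"][190:275,220:310],None,fx=4,fy=4,interpolation=cv2.INTER_CUBIC);A=cv2.resize(t["pixels"][200:295,205:310],None,fx=4,fy=4,interpolation=cv2.INTER_CUBIC)
c=np.zeros((380,790,3),np.uint8);c[:,:420]=A;c[:340,425:785]=B;cv2.imwrite("pics/c3.png",c[:,:,::-1])
E
```

```text
clock: 4.7
tcp_pos: [528.3, 184.9, 118.2]
tcp_rot: [-3.141, -0.0, 2.232]
force: [-2.5, 1.4, 0.8]
gripper_width: 14.0
gripper_force: 1.5
clock: 5.0
tcp_pos: [533.7, 181.1, 118.2]
tcp_rot: [-3.141, -0.0, 2.094]
force: [-1.3, -0.7, -0.5]
gripper_width: 14.0
gripper_force: 0.7
43.09977818715337 28.425075427989356 29.97297029691387 [-1.33504305 -0.74575058 -0.53047765]
```

View pics/c3.png

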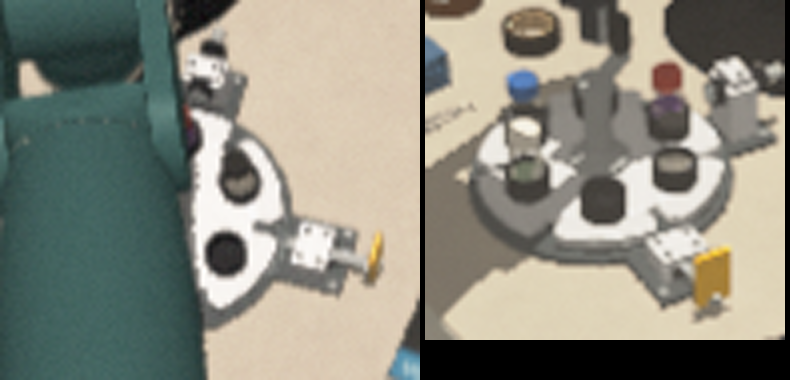

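The top crop has the arm covering the left half, with a slot near the bar at (262,228) and the probe at (207,70). In the scene crop, red is at (667,75) near the probe, blue at (523,85) and white at (524,130), all standing. Now I'll measure the remaining angle from the cap colours.

```bash
cat >> h.py <<'E'
def caps(s,o=None,z=76):
    h=cv2.cvtColor(s["pixels"],cv2.COLOR_RGB2HSV); H,S,V=cv2.split(h); r={}
    for k,m in dict(red=((H<8)|(H>172))&(S>120)&(V>70),blue=(abs(H.astype(int)-110)<8)&(S>130)&(V>70)).items():
        n,l,st,c=cv2.connectedComponentsWithStats(m.astype(np.uint8))
        for i in range(1,n):
            if st[i,4]<12: continue
            p=onz(s,c[i],z,o)[:2]-[504.5,145.5]
            if 45<np.hypot(*p)<90: print(k,st[i,4],c[i].round(1),'r',np.hypot(*p).round(1),'ang',np.degrees(np.arctan2(p[1],p[0])).round(1))
E
python3 - <<'E'
from h import *
import pickle
o,w,t,s=pickle.load(open("p3.pkl","rb")); d=pickle.load(open("s0.pkl","rb"))[1]
print("init");caps(d["scene"]);caps(d["top"]);print("now");caps(s);caps(t);caps(w,o)
T=lambda x,y:(205+x/4-.4,200+y/4-.4)
for uv,z in ((T(225,253),44),(T(237,163),80)):
    p=onz(t,uv,z)[:2]-[504.5,145.5];print(np.hypot(*p),np.degrees(np.arctan2(p[1],p[0])))
kn()
E
```

```text
init
red 44 [225.4 248.4] r 66.7 ang 100.4
blue 27 [255.1 263.3] r 66.1 ang -140.7
now
red 38 [280.1 208.9] r 65.8 ang 0.7
blue 13 [243.2 209.8] r 72.8 ang 114.8
blue 2488 [224.7 175.6] r 66.5 ang 118.0
66.70909739580127 -123.08265915402971
65.99072752604256 -61.29155728212748
43.17636878396985 28.65329989167233 30.102304463973013 [-1.16392584 -0.81593643 -0.02442389]
```

View pics/w3.png

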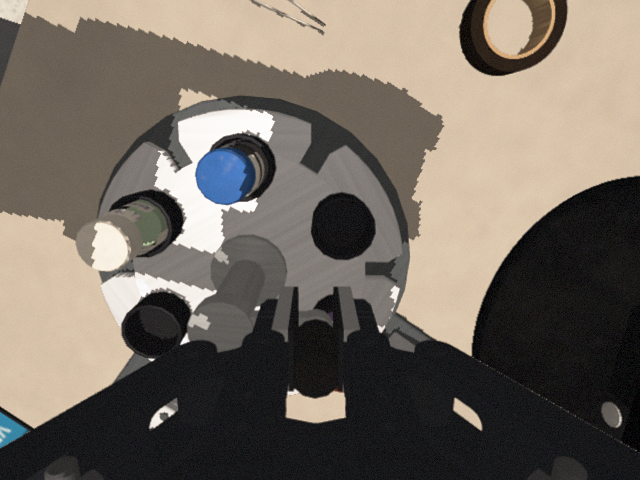

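The wrist view has blue at (225,175), the empty cup at (343,226) and the knob still seated. The cups are about 4.5° short of the target, so I'll push that much more.

In the tool's units: -3.2 mm / 800 = -0.004, 1.2 mm / 800 = 0.0015, 0.075 rad / 1.5708 = 0.0477.

```bash
echo '[14, -0.002, 0.0008, 0, 0.0255, 14, -0.004, 0.0015, 0, 0.0477, 14, -0.004, 0.0015, 0, 0.0477, 14, -0.004, 0.0015, 0, 0.0477]' > next.json && python3 jog.py next.json;
python3 - <<'E'
from h import *
import pickle
kn()
o=arm.get_obs();w=arm.snapshot("wrist");save(w,"w4");t=arm.snapshot("top");s=arm.snapshot("scene");pickle.dump((o,w,t,s),open("p4.pkl","wb"))
caps(s);caps(w,o)
d=pickle.load(open("s0.pkl","rb"))[1]
# tab base direction: yellow centroid, all views
for n,q in (("top",t),("scene",s)):
    h=cv2.cvtColor(q["pixels"],cv2.COLOR_RGB2HSV); m=cv2.inRange(h,(18,140,90),(32,255,255)); m[:, :270]=0;m[:,310:]=0;m[:240]=0;m[275:]=0
    y,x=np.nonzero(m); p=onz(q,(x.mean(),y.mean()),40); print(n,len(x),p.round(1),np.degrees(np.arctan2(*(p[:2]-[504.5,145.5])[::-1])))
E
```

```text
clock: 5.55
tcp_pos: [536.2, 179.2, 118.3]
tcp_rot: [-3.141, -0.0, 2.021]
force: [-2.6, 0.9, 0.3]
gripper_width: 13.9
gripper_force: 1.1
43.209510895739555 24.674965650244467 25.784914741460256 [-2.56981844  0.93113068  0.32618419]
red 34 [280.6 209.5] r 65.6 ang -2.5
blue 2491 [223.4 176.2] r 66.5 ang 114.3
top 10 [487.1 -35.7  40. ] -95.47063690846242
scene 92 [483.7 -34.7  40. ] -96.57794594485513
```

In the tool's units: -75 mm / 800 = -0.0938, -30 mm / 800 = -0.0375.

```bash
echo '[14, 0.005, 0, 0, 0, 14, 0.0188, 0, 0, 0, 14, 0.0188, 0, -0.0375, 0, 14, 0.0188, 0, -0.0938, 0, 0, 0.0188, 0, -0.0938, 0]' > next.json && python3 jog.py next.json;
python3 - <<'E'
from h import *
print(shift([482.6,-62.9,190],84),shift([482.6,-62.9,28],84))
caps(arm.snapshot("scene"))
E
```

```text
clock: 6.2
tcp_pos: [531.3, 193.9, 199.6]
tcp_rot: [3.133, 0.001, 2.019]
force: [-0.1, 0.9, -0.0]
gripper_width: 1.1
gripper_force: 0.0
(array([-210.3, -155.4,    8.6]), np.float64(0.553)) (array([-210.1, -156.7,  170.6]), np.float64(0.553))
red 42 [280.8 209.2] r 66.8 ang -1.6
```

```bash
echo '[0, -0.0438, -0.0325, 0, 0, 0, -0.0938, -0.07, 0, 0, 0, -0.1438, -0.1063, 0, 0, 0, -0.1938, -0.1438, 0, 0, 0, -0.2375, -0.175, 0, 0]' > next.json && python3 jog.py next.json; echo '[0, -0.025, -0.0188, 0, 0.0955, 0, -0.025, -0.0188, 0, 0.191, 0, -0.025, -0.0188, 0, 0.2865, 0, -0.025, -0.0188, 0, 0.3501, 0, -0.025, -0.0188, 0, 0.3501]' > next.json && python3 jog.py next.json;
python3 - <<'E'
from h import *
import pickle
print(shift([482.6,-62.9,28],84))
o=arm.get_obs();w=arm.snapshot("wrist");save(w,"w5");t=arm.snapshot("top");s=arm.snapshot("scene");pickle.dump((o,w,t,s),open("p5.pkl","wb"))
caps(s);caps(t);caps(w,o)
E
```

```text
clock: 6.75
tcp_pos: [485.0, -40.7, 192.6]
tcp_rot: [-3.141, 0.0, 2.019]
force: [0.4, 0.8, 0.1]
gripper_width: 0.0
gripper_force: 0.0
clock: 7.25
tcp_pos: [480.9, -63.4, 192.5]
tcp_rot: [-3.141, -0.0, 1.467]
force: [0.6, -0.0, 0.0]
gripper_width: -0.0
gripper_force: 0.0
(array([  0.7,   1.7, 164.5]), np.float64(0.001))
red 19 [279.6 210.2] r 60.9 ang -3.5
red 44 [250.1 229.4] r 66.6 ang -4.0
blue 33 [226.1 253.5] r 66.9 ang 116.4
```

View pics/w5.png

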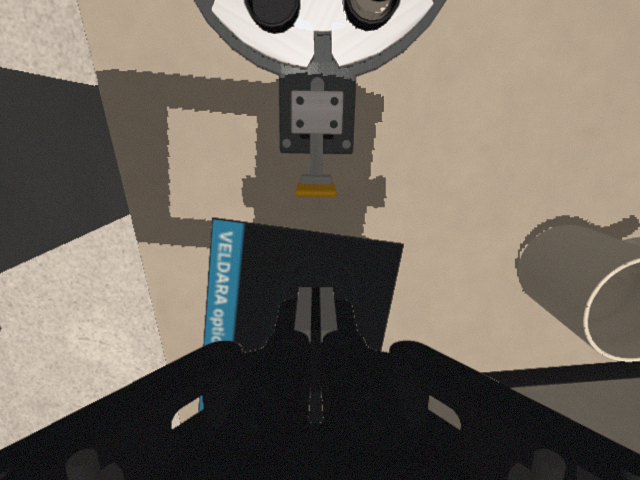

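The wrist view has the bar line at u≈317.5 and the slot at (322,50), about 0.04 rad off and so inside the capture range. The tab is at (316,187), and a folder lies below the fingertips, so I'll keep the tips about 34 mm high.

In the tool's units: 150 mm / 800 = 0.1875, 1.7 mm / 800 = 0.0021.

```bash
echo '[0, 0.0009, 0.0021, 0.0438, 0, 0, 0.0009, 0.0021, 0.0938, 0, 0, 0.0009, 0.0021, 0.1438, 0, 0, 0.0009, 0.0021, 0.175, 0, 0, 0.0009, 0.0021, 0.1875, 0]' > next.json && python3 jog.py next.json; echo '[0, 0.005, 0, 0, 0, 0, 0.01, 0, 0, 0, 0, 0.0125, 0, 0, 0, 0, 0.015, 0, 0, 0, 0, 0.0175, 0, 0, 0]' > next.json && python3 jog.py next.json
```

```text
clock: 7.9
tcp_pos: [481.6, -62.8, 40.6]
tcp_rot: [-3.138, -0.0, 1.471]
force: [0.3, 0.1, 0.5]
gripper_width: -0.1
gripper_force: 0.0
clock: 8.4
tcp_pos: [484.8, -49.3, 44.2]
tcp_rot: [3.14, 0.0, 1.469]
force: [-0.1, -2.0, 0.7]
gripper_width: -0.5
gripper_force: 0.8
```

In the tool's units: 10 mm / 800 = 0.0125, 8 mm / 800 = 0.01.

```bash
echo '[0, 0.0025, 0, 0, 0, 0, 0.005, 0, 0, 0, 0, 0.0075, 0, 0, 0, 0, 0.01, 0, 0, 0, 0, 0.0125, 0, 0, 0]' > next.json && python3 jog.py next.json; echo '[0, 0.0025, 0, 0, 0, 0, 0.005, 0, 0, 0, 0, 0.0075, 0, 0, 0, 0, 0.01, 0, 0, 0]' > next.json && python3 jog.py next.json
```

```text
clock: 8.9
tcp_pos: [485.3, -39.2, 43.3]
tcp_rot: [3.142, 0.0, 1.469]
force: [0.8, -0.8, 0.4]
gripper_width: -0.1
gripper_force: 0.8
clock: 9.3
tcp_pos: [486.2, -31.3, 43.3]
tcp_rot: [3.141, 0.0, 1.469]
force: [2.6, -3.2, 0.2]
gripper_width: 0.1
gripper_force: 1.3
```

In the tool's units: 6 mm / 800 = 0.0075, 5 mm / 800 = 0.0063.

```bash
echo '[0, 0.0025, 0, 0, 0, 0, 0.005, 0, 0, 0, 0, 0.0063, 0, 0, 0, 0, 0.0075, 0, 0, 0, 0, 0.0075, 0, 0, 0]' > next.json && python3 jog.py next.json; echo '[0, 0.0013, 0, 0, 0, 0, 0.0025, 0, 0, 0, 0, 0.0025, 0, 0, 0]' > next.json && python3 jog.py next.json
```

```text
clock: 9.8
tcp_pos: [486.6, -25.2, 43.2]
tcp_rot: [-3.141, -0.0, 1.469]
force: [-0.5, -0.5, -0.1]
gripper_width: 0.2
gripper_force: 0.0
clock: 10.1
tcp_pos: [486.8, -23.3, 43.2]
tcp_rot: [-3.141, -0.0, 1.469]
force: [0.2, -0.0, -0.4]
gripper_width: 0.0
gripper_force: 0.2
```

In the tool's units: 2 mm / 800 = 0.0025, 1.4 mm / 800 = 0.0018.

```bash
for i in 1 ; do echo '[0, 0.0009, 0, 0, 0, 0, 0.0018, 0, 0, 0, 0, 0.0025, 0, 0, 0, 0, 0.0025, 0, 0, 0]' > next.json && python3 jog.py next.json; done; echo '[0, 0.0009, 0, 0, 0, 0, 0.0013, 0, 0, 0, 0, 0.0013, 0, 0, 0]' > next.json && python3 jog.py next.json
```

```text
clock: 10.5
tcp_pos: [486.9, -22.7, 43.3]
tcp_rot: [-3.141, 0.003, 1.469]
force: [-3.0, -15.2, 1.2]
gripper_width: 0.3
gripper_force: 7.6
clock: 10.8
tcp_pos: [487.0, -22.6, 43.3]
tcp_rot: [-3.141, 0.005, 1.468]
force: [-3.6, -24.9, 1.2]
gripper_width: -0.0
gripper_force: 12.3
```

Firm stop reached, about 28 mm after contact. Now I'll back off, lift and check.

In the tool's units: -120 mm / 800 = -0.15, -75 mm / 800 = -0.0938.

```bash
echo '[0, -0.0063, 0, 0, 0, 0, -0.025, 0, 0, 0, 0, -0.0313, 0, -0.0375, 0, 0, -0.0375, 0, -0.0938, 0, 0, -0.0375, 0, -0.15, 0]' > next.json && python3 jog.py next.json; echo '[0, -0.025, 0, -0.0375, 0, 0, -0.025, 0, -0.0375, 0, 0, -0.025, 0, -0.0375, 0]' > next.json && python3 jog.py next.json; python3 - <<'E'
from h import *
o=arm.get_obs();w=arm.snapshot("wrist");t=arm.snapshot("top");s=arm.snapshot("scene");caps(s);caps(t)
a=cv2.resize(w["pixels"],(450,338));B=cv2.resize(s["pixels"][190:275,220:305],None,fx=4,fy=4,interpolation=cv2.INTER_CUBIC)
c=np.zeros((340,795,3),np.uint8);c[:338,:450]=a;c[:,455:]=B;cv2.imwrite("pics/c6.png",c[:,:,::-1])
E
```

```text
clock: 11.3
tcp_pos: [483.6, -50.6, 164.4]
tcp_rot: [-3.14, -0.0, 1.468]
force: [0.8, -1.1, 1.0]
gripper_width: -0.1
gripper_force: 0.0
clock: 11.6
tcp_pos: [482.2, -70.3, 193.4]
tcp_rot: [3.141, -0.0, 1.468]
force: [-0.8, 1.1, -1.1]
gripper_width: 0.1
gripper_force: 0.0
red 19 [279.8 210.4] r 60.9 ang -5.1
red 44 [250.5 229.4] r 66.9 ang -5.0
blue 34 [226.  253.1] r 66.9 ang 115.0
```

View pics/c6.png

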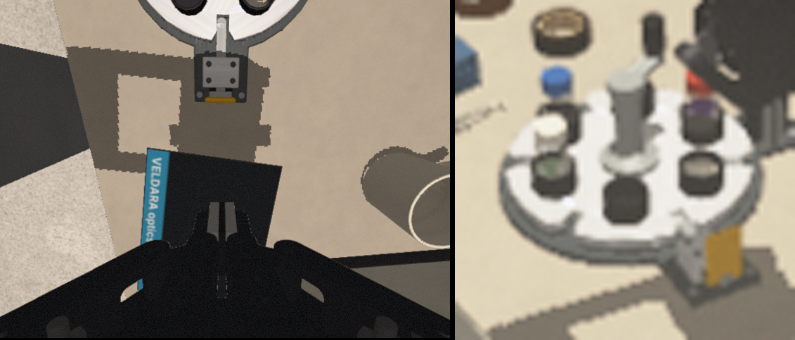

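The bar's nose is in the slot at (221,30), the tab is against the guide at (220,99), and all the vials are standing with nothing touched. Handing in.

```bash
python3 -c "
from cell import arm
print(arm.close_job())"
```

```text
the job is handed in; nothing more can be done
None
```

The job is handed in at about 12 s of the 45 s allowed: the red vial is at the probe, the bar is home in its slot against the stop, and the last pictures showed all four vials standing and the gripper clear; the verdict was not reported.

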